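# Reset the masking and sanding station

### The arm

A 7-joint arm with a two-finger parallel gripper is mounted at the origin on the work surface; the furniture and walls round the work are solid. World frame = base frame: x ahead of the robot, y to its left, z up, the work surface at z = 0. Lengths are in m, angles in rad, forces in N, time in s.
With the tool pointing down it reaches from about 0.35 to 0.9 m from the base axis. Payload 8.1 kg.
Tool frame: the origin (TCP) lies at the very end of the fingers, on their centre line; the grasp point (between the pads) lies 19 mm behind it; z points along the fingers, y is the line along which they close (so a half turn about z gives the same grasp; the last joint's range is limited). The gripper opens to 85 mm and grips with 20 to 120 N. Pads are 22 mm wide; open, the fingers measure 114 mm over their backs; the gripper's body (76 mm by 85 mm) begins 54 mm behind the grasp point. The pads swing forward as they close: fully open they stand 13 mm farther back than shut.
Start: joints at [-1.273, 0.434, 0.025, 1.573, -0.012, 1.134, -0.075], TCP at [0.244, 0.575, 0.231] pointing down, gripper open.
Joint ranges: [-2.62, 2.62], [-0.44, 2.09], [-1.27, 1.32], [0.08, 2.57], [-1.32, 4.46], [0.12, 2], [-2.74, 2.74]. Speed limits (rad/s): [2.22, 2.22, 3.01, 3.01, 3.14, 3.14, 3.14].

### API

Orientations are given as a unit quaternion [x, y, z, w].
In Python, from cell import arm, imaging gives the robot as it stands.
- The arm moves only by the tool play_rows, never from a script. Its arguments are lists of equal length, an entry for each row: "dp": the shift along the tool's x, y, z normalised to -1 to 1, where 1 is 120 mm, a list of three; "roll": the turn about the tool's z normalised to -1 to 1, where 1 is 60 degrees; "jaw": the finger opening in mm, from 0 to 85.4. A call has exactly 8 rows; each row shifts and turns the commanded pose from where the row before left it, along the tool's axes as they then stand; what a row does not reach is not made up. A row lasts 1/10 s, in which the tool goes at most 50 mm and 8.59 degrees, less where a joint would pass 70% of its speed; a pose out of reach is approached as far as the arm can. A call with a number of a shift or a turn outside -1 to 1 is refused whole. A call with a gripper value outside its range is refused whole. The fingers move at their own pace and stop on an object; the grip force is fixed at half the most. Time passes only in rows, so rows that do not move let the fingers close, or fill a call up. It gives the time, the measured TCP pose, the force, the opening and the grip force at its end, in the units of the state.
- arm.read_state(): the state, without advancing time (a new reading comes with each control period).
- imaging.snapshot(name): name is "scene" or "top"; returns (picture, depth): 384x512x3 uint8, blue, green, red; 384x512 float32, m along the optical axis (not along the pixel's ray), 0 where there is no reading.
- imaging.camera_params(name): a dict with "vertical_fov" (degrees; the focal length in pixels is half the picture's height over the tangent of half this angle, whatever the lens; pixels are square), "cx", "cy" (the principal point, pixels), "position" and "rotation" of the camera in the world. Camera axes: x right, y down, z forward; pixel columns grow to the right and rows downward; lengths in m; the calibration is good to about 2 mm. A picture is of the moment at which its call begins. camera_params takes no time and is no camera call.
- arm.hand_in(): hands the job in; it is judged then, once.
The state is a dict: "t": time; "q": joint angles; "joint_velocities": joint speeds; "tau": joint torques, N m; "tool_pos": TCP position; "tcp_rot": TCP orientation; "ft_force": force on the tool from outside, world axes, zero at the start; "ft_torque": the same for the moment, N m; "gripper_width": finger opening in m; "gripper_force": force on a finger pad.
Only numpy, scipy, OpenCV 4.12 (cv2) and the standard library are available. Lean on these libraries where they do the work, as an engineer would, in place of code of your own. Each camera call takes 0.05 s, during which the arm holds its last target. There are 200 camera calls.

### The job

Put the rubbing-down and masking things back in their holders for the next panel: the black sanding block in the larger grey nest and the wooden block in the smaller one, each lying flat on the nest's floor between the corner walls, and both tape rolls flat over the post of the tape stand, the thick masking roll at the bottom and the thin lining tape on top of it, because the thin one is used first. Leave the pot of putty standing where it is.

Things in the scene. Friction and masses are not known exactly. Their poses are not given: they have to be found in the camera images.
- wide_roll: The thick roll of masking tape, pale tan, lying flat: outside diameter 104 mm, height 24 mm, open hole about 70 mm across, so the ring wall is about 17 mm thick and can be gripped with one finger in the hole. About 0.07 kg. Origin: centre of its underside; z up along the hole.
- thin_roll: The thin roll of yellow lining tape, lying flat: outside diameter 98 mm, height 12 mm, open hole about 70 mm across, ring wall about 14 mm thick. About 0.03 kg. Origin: centre of its underside; z up along the hole.
- sand_block: The black sanding block, lying flat: 62 mm (its x) by 80 mm (its y) by 23 mm high. About 0.04 kg. Origin: centre of its underside; z up.
- wood_block: The plain pale wooden packing block: 48 mm (its x) by 65 mm (its y) by 42 mm high. About 0.05 kg. Origin: centre of its underside; z up.
- tape_stand: The tape stand, fixed to the bench: a round wooden base 112 mm across and 8 mm thick with one upright bare aluminium post in the middle, 24 mm in diameter, its rounded top 67 mm above the bench. Both rolls go over the post. Origin: centre of the base's underside, on the post's axis; z up.
- wide_nest: The larger grey locating nest, fixed to the bench, for the sanding block: base plate 91 (its x) by 109 mm (its y), 6 mm thick; a wall at each corner, 20 mm high above the bench, leaning outward 15 degrees; the middle of every side is open. Floor between the walls: 75 (x) by 93 mm (y). Block's long side along nest y, either way round. Origin: centre of the plate's underside; z up.
- narrow_nest: The smaller grey locating nest, same pattern, fixed, for the wooden block: base plate 75 (its x) by 92 mm (its y), 6 mm thick; corner walls 20 mm high above the bench, leaning outward 15 degrees. Floor between the walls: 59 (x) by 76 mm (y); the sanding block does not fit. Block's long side along nest y, either way round. Origin: centre of the plate's underside; z up.
- putty_pot: The open round grey pot of putty that stands among the things, 62 mm across and 49 mm high; a bystander to be left alone. Origin: centre of its underside; z up.

How it is judged:
At the end, for the whole second after the job is handed in: Thick roll flat on the tape stand's base, thin roll flat on it, both round the post (within 26 mm of its axis); sanding block flat on the larger nest's floor, wooden block on the smaller's, within 12 mm of centre; tilts under 0.09 rad; all at rest (horizontal distance between each of wide_roll, thin_roll and tape_stand below 0.026 m and z of wide_roll in the frame of tape_stand between 0.005 and 0.013 m and angle between each of wide_roll, thin_roll, sand_block, wood_block's own z axis and vertical below 0.09 rad and linear speed of each of wide_roll, thin_roll, sand_block, wood_block below 0.01 m/s and angular speed of each of wide_roll, thin_roll, sand_block, wood_block below 0.1 rad/s and z of thin_roll in the frame of tape_stand between 0.028 and 0.037 m and horizontal distance between sand_block and wide_nest below 0.012 m and z of sand_block in the frame of wide_nest between 0.002 and 0.0095 m and horizontal distance between wood_block and narrow_nest below 0.012 m and z of wood_block in the frame of narrow_nest between 0.003 and 0.0095 m); the robot touches nothing.
It fails at once if the pot of putty was knocked over or shifted by more than 25 mm (distance of putty_pot from where it was at the start of the episode above 0.025 m or angle between putty_pot's own z axis and vertical above 0.4 rad).
It also fails if it takes over 102 s, if anything falls off the work surface, if the arm or the gripper's body presses on something with over 40 N, if the wrist force passes 120 N, or if a joint passes its speed limit or range.

## Working session

There is one attempt and no reset: what is moved stays moved. The work goes in short steps, Python scripts to look and compute and a tool call to move; the robot and the scene stay as the last step left them, time stands still between calls to the robot, and variables do not carry over. Pictures are saved under pics/ and viewed, at most 14 in all, crops included, and the job is handed in when it is done.

Besides the shell and the picture viewer there is one more tool, called after ">>>" by a JSON object that holds its "name" and its "arguments", one argument or row to a line. play_rows: Moves the arm, as the interface text tells. Its arguments: {"type":"object","properties":{"dp":{"type":"array"},"roll":{"type":"array"},"jaw":{"type":"array"}},"required":["dp","roll","jaw"]}

```bash
ls; mkdir -p pics; python3 - <<'E'
from cell import arm, imaging
import cv2,numpy as np
s=arm.read_state();print({k:np.round(v,3).tolist() for k,v in s.items()})
for n in("scene","top"):
    im,d=imaging.snapshot(n);cv2.imwrite(f"pics/{n}0.png",im);np.save(f"pics/{n}0.npy",d);print(n,imaging.camera_params(n), (d==0).mean())
E
```

```text
pics
{'t': 0.0, 'q': [-1.273, 0.435, 0.025, 1.574, -0.012, 1.134, -0.075], 'joint_velocities': [0.001, 0.0, -0.002, -0.001, -0.0, -0.0, 0.001], 'tau': [-0.001, -67.046, 1.025, -31.621, 0.015, 0.012, -0.0], 'tool_pos': [0.244, 0.575, 0.231], 'tcp_rot': [0.199, 0.98, -0.001, -0.0], 'ft_force': [-0.052, -0.731, 0.224], 'ft_torque': [0.015, -0.004, -0.007], 'gripper_force': 0.0, 'gripper_width': 0.086}
scene {'vertical_fov': 44.54070221375284, 'cx': 264.7185665682459, 'cy': 187.84404793052963, 'position': array([-0.1260231 , -0.77409059,  0.71887235]), 'rotation': array([ 0.83431159, -0.30180205,  0.15605616, -0.43414994])} 0.08472696940104167
top {'vertical_fov': 57.842037870592755, 'cx': 250.8222651660299, 'cy': 187.2389995600076, 'position': array([ 0.30302323, -0.01536074,  1.03502122]), 'rotation': array([ 0.7116751 , -0.69575046,  0.07797219, -0.05805333])} 0.003936767578125
```

View pics/top0.png

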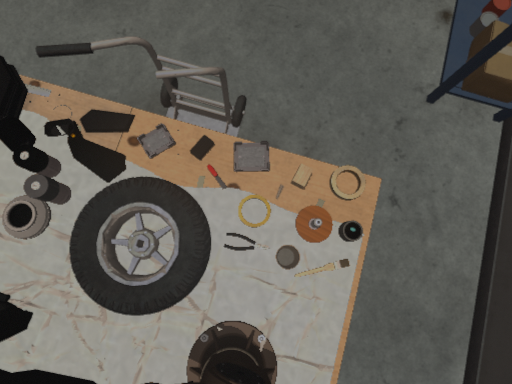

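View pics/scene0.png

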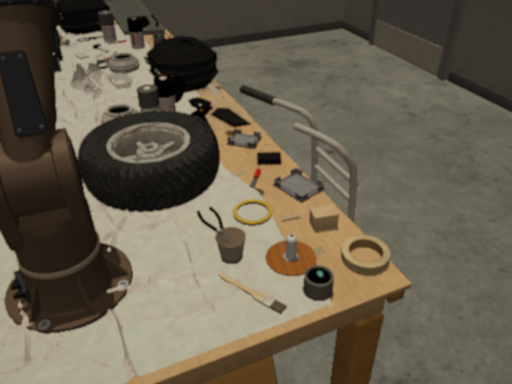

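```bash
cat > h.py <<'E'
import numpy as np,cv2
from scipy.spatial.transform import Rotation as R
from cell import arm,imaging
def cam(n):
    p=imaging.camera_params(n);f=192/np.tan(np.radians(p['vertical_fov'])/2)
    return p,f,R.from_quat(p['rotation']).as_matrix()
def rays(n,uv):
    p,f,M=cam(n);uv=np.atleast_2d(np.asarray(uv,float))
    return p['position'],np.c_[(uv[:,0]-p['cx'])/f,(uv[:,1]-p['cy'])/f,np.ones(len(uv))]@M.T
def plane(n,uv,z):
    o,d=rays(n,uv);return o+d*((z-o[2])/d[:,2])[:,None]
def cloud(n,d):
    v,u=np.mgrid[:384,:512];o,r=rays(n,np.c_[u.ravel(),v.ravel()])
    P=(o+r*d.reshape(-1,1)).reshape(384,512,3);P[d==0]=np.nan;return P
def proj(n,X):
    p,f,M=cam(n);c=(np.atleast_2d(X)-p['position'])@M
    return c[:,:2]/c[:,2:]*f+[p['cx'],p['cy']]
E
python3 - <<'E'
from h import *
im=cv2.imread('pics/top0.png');d=np.load('pics/top0.npy');P=cloud('top',d)
sc=cloud('scene',np.load('pics/scene0.npy'))
for n,(u,v) in dict(wide=(347,169),wallroll=(333,183),thinhole=(255,211),thin=(241,206),sand=(203,147),wood=(302,176),stand=(303,230),post=(316,223),wnest=(252,157),nnest=(156,141),pot=(288,258),blk=(350,232),wheel=(140,190),wheel2=(200,215),rail=(195,72),bench=(330,200),cloth=(230,300),tool=(215,172),ph=(280,190),tan=(320,203),clamp=(100,155),brush=(320,270)).items(): print(n,P[v,u].round(3))
for n,(u,v) in dict(wood=(322,214),sand=(269,156),post=(291,240),wnest=(298,185),nnest=(243,139),thin=(240,217),wide=(350,250)).items(): print('sc',n,sc[v,u].round(3))
cv2.imwrite('pics/c1.png',cv2.resize(im[90:290,130:390],None,fx=3,fy=3,interpolation=cv2.INTER_CUBIC)[:600])
h=P[...,2];g=(np.clip(np.nan_to_num(h),-.02,.1)+.02)/.12*255
cv2.imwrite('pics/hz.png',cv2.resize(g.astype(np.uint8)[90:290,130:390],None,fx=3,fy=3)[:600])
E
```

```text
wide [ 0.565 -0.333  0.021]
wallroll [ 0.52  -0.287  0.026]
thinhole [ 0.433 -0.056  0.004]
thin [ 0.446 -0.014  0.011]
sand [0.621 0.105 0.022]
wood [ 0.534 -0.191  0.044]
stand [ 0.379 -0.2    0.005]
post [ 0.395 -0.226  0.064]
wnest [ 0.598 -0.044  0.007]
nnest [0.641 0.252 0.006]
pot [ 0.297 -0.153  0.016]
blk [ 0.374 -0.329  0.04 ]
wheel [0.466 0.253 0.124]
wheel2 [0.406 0.095 0.103]
rail [ 0.902  0.151 -0.04 ]
bench [ 0.472 -0.283  0.003]
cloth [0.177 0.01  0.003]
tool [0.548 0.067 0.009]
ph [ 0.497 -0.13   0.01 ]
tan [ 0.462 -0.253  0.002]
clamp [0.591 0.415 0.011]
brush [ 0.265 -0.248  0.004]
sc wood [ 0.526 -0.197  0.041]
sc sand [0.618 0.104 0.023]
sc post [ 0.391 -0.236  0.063]
sc wnest [ 0.599 -0.039  0.006]
sc nnest [0.638 0.253 0.008]
sc thin [ 0.393 -0.054  0.012]
sc wide [ 0.519 -0.296  0.001]
```

View pics/c1.png

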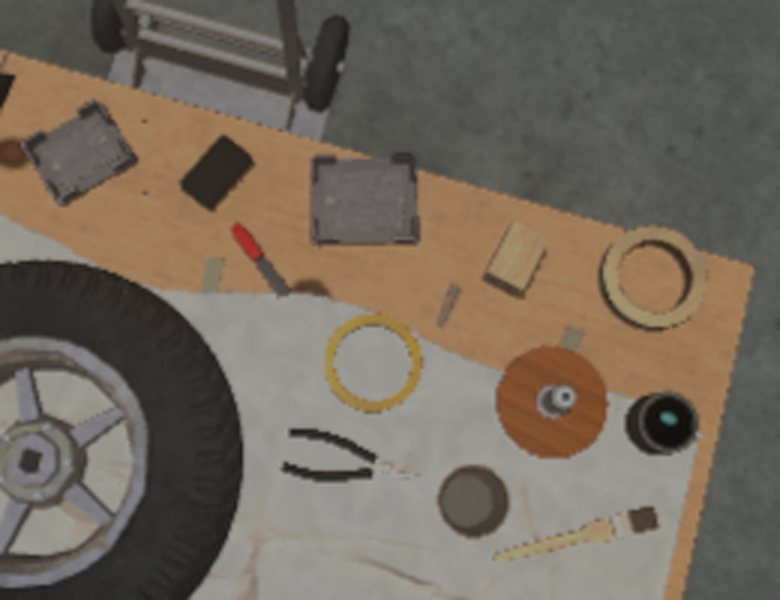

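View pics/hz.png

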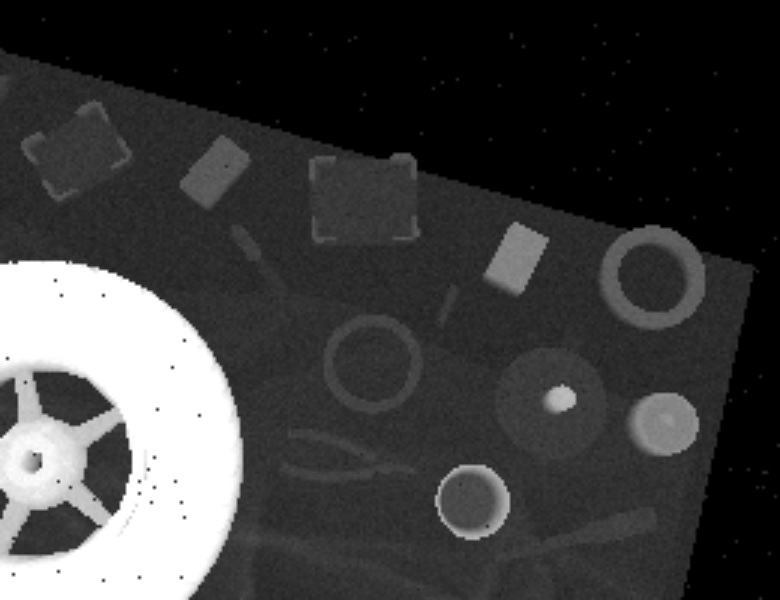

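```bash
cat > m.py <<'E'
from h import *
from scipy.ndimage import label
# name: approx xy, window radius, z range
T=dict(wide_roll=((.565,-.333),.07,(.016,.032)),thin_roll=((.433,-.056),.065,(.0075,.018)),sand=((.621,.105),.06,(.016,.03)),
 wood=((.534,-.191),.055,(.035,.05)),post=((.393,-.23),.03,(.05,.075)))
for n in('top','scene'):
    d=np.load(f'pics/{n}0.npy');im=cv2.imread(f'pics/{n}0.png');P=cloud(n,d);hsv=cv2.cvtColor(im,cv2.COLOR_BGR2HSV)
    def rect(p):
        c,s,a=cv2.minAreaRect((p*1000).astype(np.float32))
        if s[0]>s[1]: s=s[::-1];a+=90   # a = dir of short side
        return np.round(c,1),np.round(s,1),round(a+90,1)%180
    for k,(c,r,(a,b)) in T.items():
        m=(np.hypot(P[...,0]-c[0],P[...,1]-c[1])<r)&(P[...,2]>a)&(P[...,2]<b)
        if k=='thin_roll': m=(np.hypot(P[...,0]-c[0],P[...,1]-c[1])<r)&(cv2.inRange(hsv,(18,110,60),(35,255,255))>0)
        L,nn=label(m);i=np.argmax(np.bincount(L.ravel())[1:])+1;m=L==i
        z=np.median(P[m][:,2]);uv=np.argwhere(m)[:,::-1]
        q=plane(n,uv,z)[:,:2]
        if 'roll' in k:
            (cc,rr)=cv2.minEnclosingCircle((q*1000).astype(np.float32));print(n,k,'z%.4f'%z,np.round(cc,1),'D%.1f'%(2*rr),m.sum())
        elif k=='post': print(n,k,'zmax%.4f'%np.percentile(P[m][:,2],95),np.nanmean(P[m],0).round(4),m.sum())
        else: print(n,k,'z%.4f'%z,*rect(q),'long dir',m.sum())
    # nests: above bench, grey; floor z & plate outline
    for k,c,r in(('wide_nest',(.598,-.044),.085),('narrow_nest',(.641,.252),.072)):
        w=np.hypot(P[...,0]-c[0],P[...,1]-c[1])<r
        m=w&(cv2.inRange(hsv,(0,0,30),(179,60,255))>0)&(P[...,2]>-.01)
        L,nn=label(m);m=L==np.argmax(np.bincount(L.ravel())[1:])+1
        wall=m&(P[...,2]>.013)
        f=m&(P[...,2]<.010);print(n,k,'floor z%.4f'%np.median(P[f][:,2]),'plate',*rect(plane(n,np.argwhere(m&~wall)[:,::-1],.006)[:,:2]),'walls',*rect(P[wall][:,:2]),m.sum(),wall.sum())
    w=np.hypot(P[...,0]-.39,P[...,1]+.225)<.07
    m=w&(cv2.inRange(hsv,(5,130,40),(15,255,200))>0);q=plane(n,np.argwhere(m)[:,::-1],.008)[:,:2]
    print(n,'base z%.4f'%np.median(P[m][:,2]),[np.round(x,1) for x in cv2.minEnclosingCircle((q*1000).astype(np.float32))],m.sum())
    w=np.hypot(P[...,0]-.297,P[...,1]+.153)<.06;m=w&(P[...,2]>.04);print(n,'pot',[np.round(x,1) for x in cv2.minEnclosingCircle((P[m][:,:2]*1000).astype(np.float32))],np.percentile(P[m][:,2],95))
    w=np.hypot(P[...,0]-.374,P[...,1]+.329)<.05;m=w&(P[...,2]>.03);print(n,'blk',[np.round(x,1) for x in cv2.minEnclosingCircle((P[m][:,:2]*1000).astype(np.float32))],np.percentile(P[m][:,2],95))
    print('wheel top',np.nanpercentile(P[...,2][(np.hypot(P[...,0]-.33,P[...,1]-.25)<.22)],98))
E
python3 m.py
```

```text
top wide_roll z0.0241 [ 528.6 -330.5] D105.0 315
top thin_roll z0.0122 [434.1 -52.7] D96.1 262
top sand z0.0217 [623.  110.6] [41.1 69.6] 144.1 long dir 290
top wood z0.0422 [ 537.8 -191.7] [39.5 60.1] 154.0 long dir 278
top post zmax0.0688 [ 0.3972 -0.2287  0.0634] 61
top wide_nest floor z0.0064 plate [600.7 -42.5] [ 86.1 107.1] 91.7 walls [600.2 -41.2] [ 90.3 105.8] 92.8 995 98
top narrow_nest floor z0.0062 plate [642.2 250.4] [72.5 90.1] 124.4 walls [641.2 251.3] [72.5 90.4] 123.8 700 102
top base z0.0082 [array([ 400.4, -232.2]), np.float64(54.7)] 904
top pot [array([ 301. , -144.9]), np.float64(34.0)] 0.06467876766713554
top blk [array([ 377.7, -333.5]), np.float64(29.8)] 0.048178819197628855
wheel top 0.1278665512974912
scene wide_roll z0.0233 [ 527.2 -332.8] D107.1 471
scene thin_roll z0.0115 [432.6 -56.2] D103.6 374
scene sand z0.0216 [618.4 106.6] [44.2 66.7] 140.1 long dir 196
scene wood z0.0416 [ 534.5 -193.2] [47.9 62.9] 152.9 long dir 326
scene post zmax0.0674 [ 0.394  -0.2334  0.0609] 106
scene wide_nest floor z0.0064 plate [600.6 -38.2] [ 94.4 114.9] 92.0 walls [597.7 -39.8] [ 91.9 106.2] 92.4 806 99
scene narrow_nest floor z0.0065 plate [643.9 254.5] [87.5 88.2] 127.1 walls [638.6 249.6] [72.3 86.6] 124.0 333 52
scene base z0.0081 [array([ 313. , -318.4]), np.float64(174.4)] 1077
scene pot [array([ 301.2, -142.7]), np.float64(35.6)] 0.06312844042493018
scene blk [array([ 376.2, -333.2]), np.float64(30.8)] 0.04735543120714708
wheel top 0.12746232203258615
```

```bash
python3 - <<'E'
from h import *
a=cv2.imread('pics/top0.png')[70:270,0:240];b=cv2.imread('pics/scene0.png')[80:230,180:380]
a=cv2.resize(a,None,fx=2,fy=2.,interpolation=cv2.INTER_CUBIC);b=cv2.resize(b,(300,225),interpolation=cv2.INTER_CUBIC)
c=np.zeros((400,800,3),np.uint8);c[:,:480]=a;c[:225,490:790]=b
c=np.clip((c/255.)**.5*255,0,255).astype(np.uint8);cv2.imwrite('pics/c2.png',c)
d=np.load('pics/top0.npy');P=cloud('top',d)
for u,v in((107,121),(90,121),(125,120),(85,145),(100,160),(115,165),(60,128),(203,147)):print(u,v,P[v,u].round(3))
print(P[147,190:216,2].round(3))
E
```

```text
107 121 [0.7   0.405 0.011]
90 121 [0.697 0.455 0.013]
125 120 [0.705 0.35  0.01 ]
85 145 [0.621 0.463 0.01 ]
100 160 [0.575 0.414 0.01 ]
115 165 [0.561 0.368 0.01 ]
60 128 [0.675 0.548 0.004]
203 147 [0.621 0.105 0.022]
[-0.004 -0.    -0.002  0.017  0.023  0.023  0.021  0.023  0.023  0.026
  0.025  0.022  0.022  0.022  0.021  0.021  0.023  0.026  0.023  0.02
  0.014  0.     0.004 -0.003  0.     0.   ]
```

View pics/c2.png

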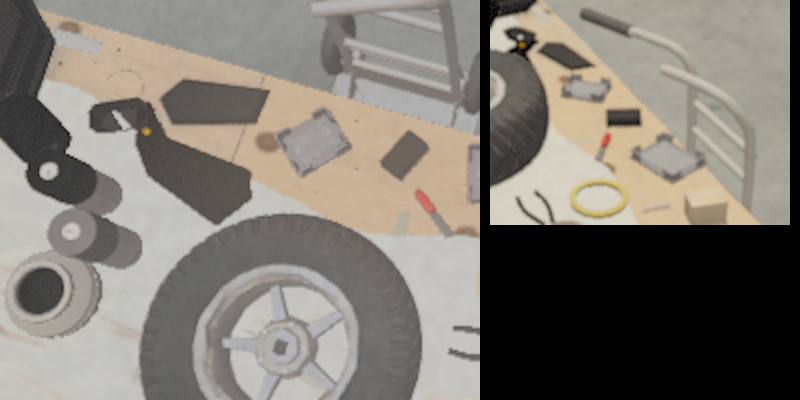

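```bash
cat >> h.py <<'E'
def go(*ts):
    "ts: (x,y,z mm,yaw deg of tool y) chain from the measured pose: roll first, then shift; units of play_rows"
    s=arm.read_state();p=s['tool_pos']*1000;M=R.from_quat(s['tcp_rot']).as_matrix()
    print('t%.2f'%s['t'],'tcp',p.round(1),'zax',M[:,2].round(3),'yaw%.1f'%np.degrees(np.arctan2(M[1,1],M[0,1])),'q7 %.2f'%s['q'][6],'w%.1f g%.0f'%(s['gripper_width']*1000,s['gripper_force']),'F',s['ft_force'].round(1))
    for x,y,z,w in ts:
        yaw=np.degrees(np.arctan2(M[1,1],M[0,1]));a=-((w-yaw+180)%360-180)
        a=np.radians(a);M=M@R.from_rotvec([0,0,a]).as_matrix();d=M.T@(np.array([x,y,z])-p)/120;p=np.array([x,y,z])
        print(' roll %.3f'%(np.degrees(a)/60),'dp',d.round(3),'rows>=%.1f'%(np.linalg.norm(d)*120/50))
E
python3 -c "
from h import *
go((621,108.6,120,52),(621,108.6,5,52))"
```

```text
t0.10 tcp [243.7 575.  230.6] zax [-0.    -0.001 -1.   ] yaw67.0 q7 -0.08 w85.4 g0 F [-1.   0.2 -0.3]
 roll 0.251 dp [-4.87  -1.126  0.926] rows>=12.2
 roll -0.000 dp [0.    0.001 0.958] rows>=2.3
```

>>> {"name": "play_rows", "arguments": {
  "dp": [
    [0, 0, 0],
    [0, 0, 0],
    [-0.35, -0.08, 0],
    [-0.35, -0.08, 0],
    [-0.35, -0.08, 0],
    [-0.35, -0.08, 0],
    [-0.35, -0.08, 0],
    [-0.35, -0.08, 0]
  ],
  "roll": [0.125, 0.125, 0, 0, 0, 0, 0, 0],
  "jaw": [85, 85, 85, 85, 85, 85, 85, 85]
}}

```text
t: 0.9
tool_pos: [0.4078, 0.3734, 0.2311]
tcp_rot: [0.325, 0.946, -0.0, -0.0]
ft_force: [0.3, 0.2, -0.5]
gripper_width: 0.0849
gripper_force: 0.0
```

>>> {"name": "play_rows", "arguments": {
  "dp": [
    [-0.35, -0.08, 0],
    [-0.35, -0.08, 0],
    [-0.35, -0.08, 0],
    [-0.35, -0.08, 0],
    [-0.35, -0.08, 0],
    [-0.35, -0.08, 0.1],
    [-0.35, -0.08, 0.2],
    [-0.32, -0.08, 0.2]
  ],
  "roll": [0, 0, 0, 0, 0, 0, 0, 0],
  "jaw": [85, 85, 85, 85, 85, 85, 85, 85]
}}

```text
t: 1.7
tool_pos: [0.6231, 0.1082, 0.1707]
tcp_rot: [0.325, 0.946, 0.0, 0.0]
ft_force: [0.6, -0.6, 0.6]
gripper_width: 0.0853
gripper_force: 0.0
```

```bash
python3 -c "
from h import *
go((621,108.6,5,52))"
```

```text
t1.70 tcp [623.1 108.2 170.7] zax [ 0.001  0.    -1.   ] yaw52.0 q7 0.78 w85.3 g0 F [ 0.6 -0.6  0.6]
 roll 0.000 dp [ 0.017 -0.009  1.381] rows>=3.3
```

>>> {"name": "play_rows", "arguments": {
  "dp": [
    [0.02, -0.01, 0.35],
    [0, 0, 0.35],
    [0, 0, 0.35],
    [0, 0, 0.2],
    [0, 0, 0.14],
    [0, 0, 0],
    [0, 0, 0],
    [0, 0, 0]
  ],
  "roll": [0, 0, 0, 0, 0, 0, 0, 0],
  "jaw": [85, 85, 85, 85, 85, 85, 30, 30]
}}

```text
t: 2.5
tool_pos: [0.6201, 0.1106, 0.0057]
tcp_rot: [0.325, 0.946, 0.0, 0.001]
ft_force: [-0.6, 0.1, 0.5]
gripper_width: 0.0587
gripper_force: 0.0
```

>>> {"name": "play_rows", "arguments": {
  "dp": [
    [0, 0, 0],
    [0, 0, 0],
    [0, 0, 0],
    [0, 0, 0],
    [0, 0, 0],
    [0, 0, 0],
    [0, 0, 0],
    [0, 0, 0]
  ],
  "roll": [0, 0, 0, 0, 0, 0, 0, 0],
  "jaw": [30, 30, 30, 30, 30, 30, 30, 30]
}}

```text
t: 3.3
tool_pos: [0.6203, 0.1108, 0.0061]
tcp_rot: [0.325, 0.946, 0.001, 0.001]
ft_force: [-0.1, 0.3, 6.9]
gripper_width: 0.0384
gripper_force: 61.1
```

```bash
python3 -c "
from h import *
go((621,108.6,5,52))"
```

```text
t3.30 tcp [620.3 110.8   6.1] zax [ 0.002  0.001 -1.   ] yaw52.0 q7 0.82 w38.4 g61 F [-0.1  0.3  6.9]
 roll 0.001 dp [-0.016 -0.011  0.009] rows>=0.1
```

```bash
python3 - <<'E'
from h import *
a,d=imaging.snapshot('top');cv2.imwrite('pics/top1.png',a);np.save('pics/top1.npy',d)
b,d=imaging.snapshot('scene');cv2.imwrite('pics/scene1.png',b);np.save('pics/scene1.npy',d)
c=np.zeros((600,800,3),np.uint8);c[:384,:512]=a
b=cv2.resize(b[0:130,30:280],None,fx=1.7,fy=1.7,interpolation=cv2.INTER_CUBIC);c[384:384+216,:b.shape[1]]=b[:216]
x=cv2.resize(a[110:180,170:240],(280,280),interpolation=cv2.INTER_CUBIC);c[:280,515:795]=x
cv2.imwrite('pics/c3.png',np.clip((c/255.)**.55*255,0,255).astype(np.uint8))
E
```

```text
(no output)
```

View pics/c3.png

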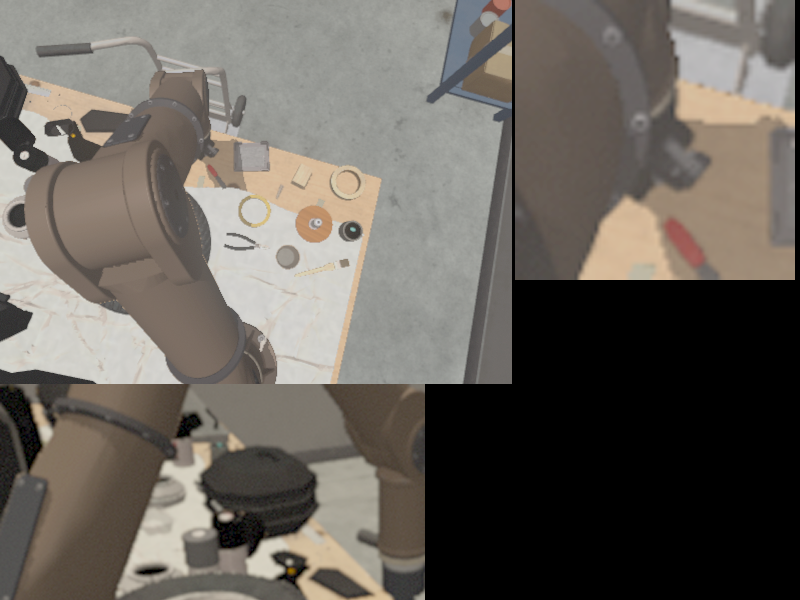

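>>> {"name": "play_rows", "arguments": {
  "dp": [
    [0, 0, -0.1],
    [0, 0, -0.2],
    [0, 0, -0.3],
    [0, 0, -0.2],
    [0, 0, 0],
    [0, 0, 0],
    [0, 0, 0],
    [0, 0, 0]
  ],
  "roll": [0, 0, 0, 0, 0.14, 0.14, 0.14, 0.14],
  "jaw": [30, 30, 30, 30, 30, 30, 30, 30]
}}

```text
t: 4.2
tool_pos: [0.6194, 0.1107, 0.1018]
tcp_rot: [0.587, 0.809, 0.001, 0.0]
ft_force: [0.1, 0.0, -0.8]
gripper_width: 0.0388
gripper_force: 60.3
```

```bash
python3 -c "
from h import *
go((600,-39.5,60,2.2),(600,-39.5,14,2.2))"
```

```text
t4.20 tcp [619.4 110.7 101.8] zax [ 0.001  0.001 -1.   ] yaw18.1 q7 0.31 w38.8 g60 F [ 0.1  0.  -0.8]
 roll 0.265 dp [-1.244 -0.21   0.347] rows>=3.1
 roll -0.000 dp [-0.    -0.     0.383] rows>=0.9
```

>>> {"name": "play_rows", "arguments": {
  "dp": [
    [0, 0, 0],
    [0, 0, 0],
    [-0.3, -0.05, 0],
    [-0.3, -0.05, 0],
    [-0.3, -0.05, 0.1],
    [-0.34, -0.06, 0.2],
    [0, 0, 0.05],
    [0, 0, 0]
  ],
  "roll": [0.13, 0.135, 0, 0, 0, 0, 0, 0],
  "jaw": [30, 30, 30, 30, 30, 30, 30, 30]
}}

```text
t: 5.0
tool_pos: [0.5998, -0.0405, 0.0584]
tcp_rot: [0.692, 0.722, -0.0, -0.001]
ft_force: [-0.2, 1.3, -0.2]
gripper_width: 0.0386
gripper_force: 60.4
```

```bash
python3 - <<'E'
from h import *
go((600,-39.5,14,2.2))
b,d=imaging.snapshot('scene');cv2.imwrite('pics/s2.png',cv2.resize(b[110:260,200:400],(800,600),interpolation=cv2.INTER_CUBIC))
E
```

```text
t5.00 tcp [599.8 -40.5  58.4] zax [-0.001  0.    -1.   ] yaw2.4 q7 0.35 w38.6 g60 F [-0.2  1.3 -0.2]
 roll 0.003 dp [0.008 0.003 0.37 ] rows>=0.9
```

View pics/s2.png

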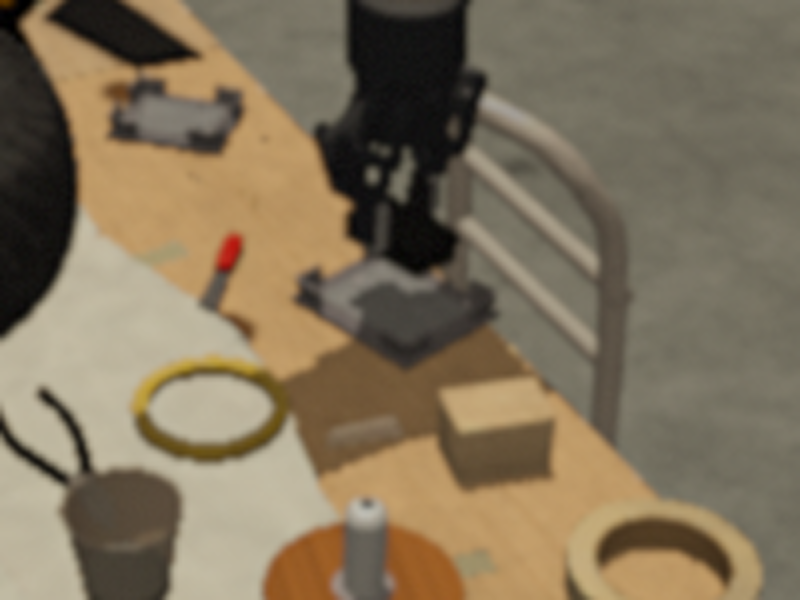

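>>> {"name": "play_rows", "arguments": {
  "dp": [
    [0.01, 0, 0.12],
    [0, 0, 0.1],
    [0, 0, 0.08],
    [0, 0, 0.06],
    [0, 0, 0.02],
    [0, 0, 0],
    [0, 0, 0],
    [0, 0, 0]
  ],
  "roll": [0, 0, 0, 0, 0, 0, 0, 0],
  "jaw": [30, 30, 30, 30, 30, 30, 30, 30]
}}

```text
t: 5.85
tool_pos: [0.6008, -0.0381, 0.013]
tcp_rot: [0.691, 0.723, 0.0, 0.0]
ft_force: [0.4, 0.7, 0.1]
gripper_width: 0.0384
gripper_force: 60.4
```

>>> {"name": "play_rows", "arguments": {
  "dp": [
    [0, 0, 0],
    [0, 0, 0],
    [0, 0, 0],
    [0, 0, 0],
    [0, 0, -0.1],
    [0, 0, -0.3],
    [0, 0, -0.4],
    [0, 0, -0.2]
  ],
  "roll": [0, 0, 0, 0, 0, 0, 0, 0],
  "jaw": [45, 55, 60, 60, 60, 60, 60, 60]
}}

```text
t: 6.65
tool_pos: [0.6021, -0.0387, 0.1374]
tcp_rot: [0.692, 0.722, 0.001, 0.002]
ft_force: [0.4, 0.8, 0.2]
gripper_width: 0.0599
gripper_force: 0.0
```

```bash
python3 -c "
from h import *
go((536.2,-192.4,120,63.5),(536.2,-192.4,15,63.5))"
```

```text
t6.65 tcp [602.1 -38.7 137.4] zax [ 0.004 -0.    -1.   ] yaw2.5 q7 0.30 w59.9 g0 F [0.4 0.8 0.2]
 roll -1.017 dp [-0.079 -1.391  0.143] rows>=3.4
 roll 0.000 dp [ 0.004 -0.002  0.875] rows>=2.1
```

>>> {"name": "play_rows", "arguments": {
  "dp": [
    [0, 0, 0],
    [0, 0, 0],
    [0, 0, 0],
    [0, 0, 0],
    [0, 0, 0],
    [0, 0, 0],
    [0, 0, 0],
    [0, 0, 0]
  ],
  "roll": [-0.127, -0.127, -0.127, -0.127, -0.127, -0.127, -0.127, -0.127],
  "jaw": [85, 85, 85, 85, 85, 85, 85, 85]
}}

```text
t: 7.45
tool_pos: [0.6007, -0.0383, 0.1339]
tcp_rot: [0.227, 0.974, -0.0, 0.0]
ft_force: [0.2, 0.1, 0.5]
gripper_width: 0.0851
gripper_force: 0.0
```

>>> {"name": "play_rows", "arguments": {
  "dp": [
    [-0.02, -0.35, 0.03],
    [-0.02, -0.35, 0.03],
    [-0.02, -0.35, 0.04],
    [-0.02, -0.34, 0.04],
    [0, 0, 0],
    [0, 0, 0],
    [0, 0, 0],
    [0, 0, 0]
  ],
  "roll": [0, 0, 0, 0, 0, 0, 0, 0],
  "jaw": [85, 85, 85, 85, 85, 85, 85, 85]
}}

```text
t: 8.25
tool_pos: [0.5356, -0.1901, 0.1164]
tcp_rot: [0.228, 0.974, 0.0, 0.0]
ft_force: [0.1, -0.4, -0.5]
gripper_width: 0.0852
gripper_force: 0.0
```

```bash
python3 - <<'E'
from h import *
go((536.2,-192.4,15,63.5))
o=[]
for n in('top','scene'):
    im,d=imaging.snapshot(n);P=cloud(n,d);w=np.hypot(P[...,0]-.6,P[...,1]+.04)<.05
    m=w&(P[...,2]>.022)&(P[...,2]<.045);q=P[m]
    print(n,m.sum(),np.median(q[:,2]),cv2.minAreaRect((q[:,:2]*1000).astype(np.float32)))
    u,v=proj(n,[.6,-.04,.02])[0].astype(int);o.append(cv2.resize(im[v-32:v+32,u-32:u+32],(400,400),interpolation=cv2.INTER_CUBIC))
cv2.imwrite('pics/c4.png',np.hstack(o))
E
```

```text
t8.25 tcp [ 535.6 -190.1  116.4] zax [ 0.001  0.    -1.   ] yaw63.6 q7 1.49 w85.2 g0 F [ 0.1 -0.4 -0.5]
 roll 0.002 dp [-0.013 -0.015  0.845] rows>=2.0
top 297 0.02794124777201734 ((598.9472045898438, -40.75425720214844), (39.333953857421875, 66.684814453125), 1.4900161027908325)
scene 257 0.027506849024338198 ((604.5425415039062, -42.62855911254883), (70.6796875, 61.87592315673828), 83.8490982055664)
```

View pics/c4.png

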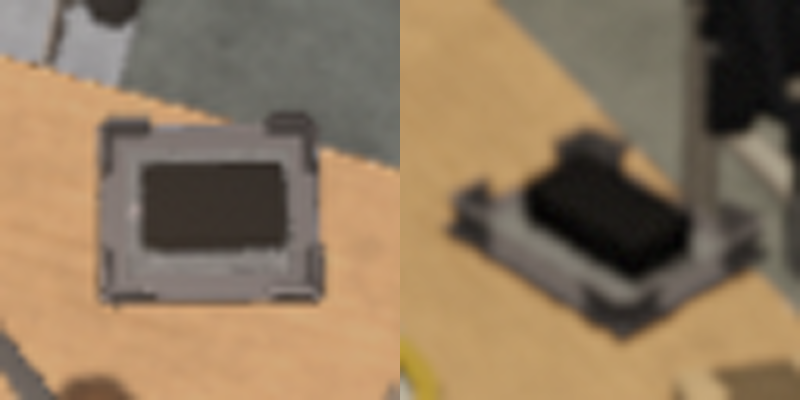

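>>> {"name": "play_rows", "arguments": {
  "dp": [
    [-0.01, -0.01, 0.3],
    [0, 0, 0.35],
    [0, 0, 0.2],
    [0, 0, 0.05],
    [0, 0, 0],
    [0, 0, 0],
    [0, 0, 0],
    [0, 0, 0]
  ],
  "roll": [0, 0, 0, 0, 0, 0, 0, 0],
  "jaw": [85, 85, 85, 85, 85, 35, 35, 35]
}}

```text
t: 9.15
tool_pos: [0.5362, -0.1934, 0.0094]
tcp_rot: [0.229, 0.973, 0.0, 0.001]
ft_force: [1.0, 1.5, 0.2]
gripper_width: 0.0439
gripper_force: 0.5
```

>>> {"name": "play_rows", "arguments": {
  "dp": [
    [0, 0, 0],
    [0, 0, 0],
    [0, 0, 0],
    [0, 0, 0],
    [0, 0, 0],
    [0, 0, -0.2],
    [0, 0, -0.3],
    [0, 0, -0.3]
  ],
  "roll": [0, 0, 0, 0, 0, 0, 0, 0],
  "jaw": [35, 35, 35, 35, 35, 35, 35, 35]
}}

```text
t: 9.95
tool_pos: [0.5349, -0.1932, 0.1054]
tcp_rot: [0.229, 0.973, 0.0, -0.0]
ft_force: [0.8, 0.2, 0.0]
gripper_width: 0.039
gripper_force: 60.5
```

```bash
python3 -c "
from h import *
go((640,250.5,100,34),(640,250.5,16,34))"
```

```text
t9.95 tcp [ 534.9 -193.2  105.4] zax [-0.001  0.    -1.   ] yaw63.5 q7 1.49 w39.0 g60 F [0.8 0.2 0. ]
 roll 0.491 dp [2.575 2.794 0.045] rows>=9.1
 roll 0.000 dp [-0.   0.   0.7] rows>=1.7
```

>>> {"name": "play_rows", "arguments": {
  "dp": [
    [0, 0, 0],
    [0, 0, 0],
    [0, 0, 0],
    [0, 0, 0],
    [0.26, 0.28, 0],
    [0.26, 0.28, 0],
    [0.26, 0.28, 0],
    [0.26, 0.28, 0]
  ],
  "roll": [0.123, 0.123, 0.123, 0.122, 0, 0, 0, 0],
  "jaw": [35, 35, 35, 35, 35, 35, 35, 35]
}}

```text
t: 10.75
tool_pos: [0.5772, -0.0128, 0.1048]
tcp_rot: [0.469, 0.883, 0.0, 0.0]
ft_force: [1.5, -0.0, -0.8]
gripper_width: 0.0392
gripper_force: 60.4
```

>>> {"name": "play_rows", "arguments": {
  "dp": [
    [0.26, 0.28, 0],
    [0.26, 0.28, 0],
    [0.26, 0.28, 0],
    [0.26, 0.28, 0],
    [0.25, 0.28, 0.02],
    [0.25, 0.28, 0.02],
    [0, 0, 0],
    [0, 0, 0]
  ],
  "roll": [0, 0, 0, 0, 0, 0, 0, 0],
  "jaw": [35, 35, 35, 35, 35, 35, 35, 35]
}}

```text
t: 11.55
tool_pos: [0.64, 0.253, 0.0992]
tcp_rot: [0.468, 0.884, 0.0, -0.0]
ft_force: [0.1, -1.2, -1.0]
gripper_width: 0.039
gripper_force: 60.6
```

```bash
python3 -c "
from h import *
go((640,250.5,30,34),(640,250.5,17,34))"
```

```text
t11.55 tcp [640.  253.   99.2] zax [-0.  0. -1.] yaw34.2 q7 0.36 w39.0 g61 F [ 0.1 -1.2 -1. ]
 roll 0.003 dp [-0.018 -0.012  0.577] rows>=1.4
 roll 0.000 dp [-0.     0.     0.108] rows>=0.3
```

>>> {"name": "play_rows", "arguments": {
  "dp": [
    [-0.01, -0.01, 0.2],
    [0, 0, 0.2],
    [0, 0, 0.13],
    [0, 0, 0.08],
    [0, 0, 0.05],
    [0, 0, 0.02],
    [0, 0, 0],
    [0, 0, 0]
  ],
  "roll": [0, 0, 0, 0, 0, 0, 0, 0],
  "jaw": [35, 35, 35, 35, 35, 35, 35, 35]
}}

```text
t: 12.35
tool_pos: [0.6407, 0.2499, 0.0185]
tcp_rot: [0.469, 0.883, 0.0, 0.0]
ft_force: [-0.0, 0.1, -0.8]
gripper_width: 0.0394
gripper_force: 60.6
```

>>> {"name": "play_rows", "arguments": {
  "dp": [
    [0, 0, 0],
    [0, 0, 0],
    [0, 0, 0],
    [0, 0, 0],
    [0, 0, -0.1],
    [0, 0, -0.3],
    [0, 0, -0.4],
    [0, 0, -0.2]
  ],
  "roll": [0, 0, 0, 0, 0, 0, 0, 0],
  "jaw": [45, 55, 60, 60, 60, 60, 60, 60]
}}

```text
t: 13.15
tool_pos: [0.642, 0.25, 0.1428]
tcp_rot: [0.469, 0.883, 0.002, 0.002]
ft_force: [-0.4, -0.6, 0.3]
gripper_width: 0.0598
gripper_force: 0.0
```

```bash
python3 -c "
from h import *
t=np.radians(25);x=527.9+43.5*np.cos(t);y=-331.6+43.5*np.sin(t)
print(x,y)
go((x,y,130,25),(x,y,4,25))"
```

```text
567.3243887360943 -313.2161056142796
t13.15 tcp [642.  250.  142.8] zax [ 0.005  0.002 -1.   ] yaw34.0 q7 0.34 w59.8 g0 F [-0.4 -0.6  0.3]
 roll 0.150 dp [-3.991 -2.548  0.095] rows>=11.4
 roll -0.000 dp [ 0.    -0.005  1.05 ] rows>=2.5
```

>>> {"name": "play_rows", "arguments": {
  "dp": [
    [0, 0, 0],
    [0, 0, 0],
    [-0.33, -0.21, 0],
    [-0.33, -0.21, 0],
    [-0.33, -0.21, 0],
    [-0.33, -0.21, 0],
    [-0.33, -0.21, 0],
    [-0.33, -0.21, 0]
  ],
  "roll": [0.075, 0.075, 0, 0, 0, 0, 0, 0],
  "jaw": [36, 36, 36, 36, 36, 36, 36, 36]
}}

```text
t: 13.95
tool_pos: [0.6034, -0.0313, 0.1389]
tcp_rot: [0.537, 0.844, 0.0, 0.0]
ft_force: [1.1, -0.8, 0.9]
gripper_width: 0.0366
gripper_force: 0.0
```

>>> {"name": "play_rows", "arguments": {
  "dp": [
    [-0.33, -0.21, 0],
    [-0.33, -0.21, 0],
    [-0.33, -0.21, 0],
    [-0.33, -0.21, 0],
    [-0.33, -0.21, 0],
    [-0.33, -0.21, 0],
    [0, 0, 0],
    [0, 0, 0]
  ],
  "roll": [0, 0, 0, 0, 0, 0, 0, 0],
  "jaw": [36, 36, 36, 36, 36, 36, 36, 36]
}}

```text
t: 14.75
tool_pos: [0.5665, -0.3106, 0.1385]
tcp_rot: [0.538, 0.843, -0.0, 0.0]
ft_force: [0.4, 0.3, 0.3]
gripper_width: 0.036
gripper_force: 0.0
```

```bash
python3 - <<'E'
from h import *
go((567.3,-313.2,4,25))
o=[]
for n in('top','scene'):
    im,d=imaging.snapshot(n);P=cloud(n,d);w=np.hypot(P[...,0]-.64,P[...,1]-.25)<.05
    m=w&(P[...,2]>.04)&(P[...,2]<.06);q=P[m]
    print(n,m.sum(),np.median(q[:,2]),cv2.minAreaRect((q[:,:2]*1000).astype(np.float32)))
    u,v=proj(n,[.64,.25,.02])[0].astype(int);o.append(cv2.resize(im[v-32:v+32,u-32:u+32],(400,400),interpolation=cv2.INTER_CUBIC))
cv2.imwrite('pics/c5.png',np.hstack(o))
E
```

```text
t14.75 tcp [ 566.5 -310.6  138.5] zax [ 0.001 -0.001 -1.   ] yaw24.8 q7 1.09 w36.0 g0 F [0.4 0.3 0.3]
 roll -0.003 dp [-0.022 -0.004  1.121] rows>=2.7
top 279 0.04786367744527986 ((640.8055419921875, 247.33367919921875), (40.75506591796875, 60.01036834716797), 35.04188537597656)
scene 171 0.04765144417638112 ((640.1550903320312, 248.94845581054688), (46.569393157958984, 62.033653259277344), 36.95217514038086)
```

View pics/c5.png

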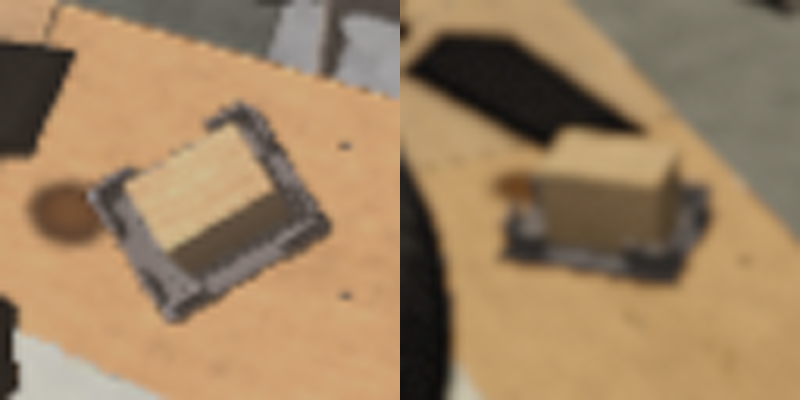

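>>> {"name": "play_rows", "arguments": {
  "dp": [
    [-0.02, 0, 0.3],
    [0, 0, 0.35],
    [0, 0, 0.25],
    [0, 0, 0.13],
    [0, 0, 0.08],
    [0, 0, 0],
    [0, 0, 0],
    [0, 0, 0]
  ],
  "roll": [0, 0, 0, 0, 0, 0, 0, 0],
  "jaw": [36, 36, 36, 36, 36, 36, 10, 10]
}}

```text
t: 15.65
tool_pos: [0.5694, -0.3114, 0.0062]
tcp_rot: [0.537, 0.844, 0.0, 0.001]
ft_force: [0.4, 0.5, 1.2]
gripper_width: 0.0154
gripper_force: 54.7
```

>>> {"name": "play_rows", "arguments": {
  "dp": [
    [0, 0, 0],
    [0, 0, 0],
    [0, 0, 0],
    [0, 0, 0],
    [0, 0, 0],
    [0, 0, 0],
    [0, 0, 0],
    [0, 0, 0]
  ],
  "roll": [0, 0, 0, 0, 0, 0, 0, 0],
  "jaw": [10, 10, 10, 10, 10, 10, 10, 10]
}}

```text
t: 16.45
tool_pos: [0.5694, -0.3114, 0.0062]
tcp_rot: [0.537, 0.844, 0.0, 0.001]
ft_force: [-0.5, 1.6, 6.9]
gripper_width: 0.015
gripper_force: 55.4
```

```bash
python3 -c "
from h import *
t=np.radians(25);x=399+43.5*np.cos(t);y=-232+43.5*np.sin(t)
go((567,-313,4,25),(567,-313,110,25),(x,y,110,25),(x,y,14,25))"
```

```text
t16.45 tcp [ 569.4 -311.4    6.2] zax [ 0.003 -0.001 -1.   ] yaw25.0 q7 1.16 w15.0 g55 F [-0.5  1.6  6.9]
 roll 0.001 dp [-0.004 -0.024  0.018] rows>=0.1
 roll -0.000 dp [-0.002  0.002 -0.883] rows>=2.1
 roll -0.000 dp [ 1.203 -0.621 -0.004] rows>=3.3
 roll -0.000 dp [ 0.001 -0.002  0.8  ] rows>=1.9
```

>>> {"name": "play_rows", "arguments": {
  "dp": [
    [0, 0, -0.1],
    [0, 0, -0.25],
    [0, 0, -0.3],
    [0, 0, -0.25],
    [0.2, -0.1, 0],
    [0.2, -0.1, 0],
    [0.2, -0.1, 0],
    [0, 0, 0]
  ],
  "roll": [0, 0, 0, 0, 0, 0, 0, 0],
  "jaw": [10, 10, 10, 10, 10, 10, 10, 10]
}}

```text
t: 17.25
tool_pos: [0.5024, -0.2587, 0.1132]
tcp_rot: [0.537, 0.844, 0.001, -0.001]
ft_force: [0.0, -0.2, -0.6]
gripper_width: 0.0151
gripper_force: 58.3
```

```bash
python3 - <<'E'
from h import *
t=np.radians(25);x=399+43.5*np.cos(t);y=-232+43.5*np.sin(t)
go((x,y,110,25),(x,y,14,25))
for n in('top','scene'):
    im,d=imaging.snapshot(n);P=cloud(n,d);hsv=cv2.cvtColor(im,cv2.COLOR_BGR2HSV)
    m=(P[...,2]>.085)&(P[...,2]<.15)&(cv2.inRange(hsv,(10,50,70),(30,200,255))>0)&(np.hypot(P[...,0]-.46,P[...,1]+.29)<.09);q=P[m]
    print(n,m.sum(),np.percentile(q,[5,50,95],0).round(3),cv2.minEnclosingCircle((q[:,:2]*1000).astype(np.float32)))
E
```

```text
t17.25 tcp [ 502.4 -258.7  113.2] zax [-0.002  0.002 -1.   ] yaw25.0 q7 1.08 w15.1 g58 F [ 0.  -0.2 -0.6]
 roll 0.001 dp [ 0.566 -0.324  0.028] rows>=1.6
 roll 0.000 dp [-0.002  0.     0.8  ] rows>=1.9Traceback (most recent call last):
  File "<stdin>", line 7, in <module>
    return _quantile_unchecked(
        a, q, axis, out, overwrite_input, method, keepdims, weights)
    return _ureduce(a,
                    func=_quantile_ureduce_func,
    ...<5 lines>...
                    overwrite_input=overwrite_input,
                    method=method)
    r = func(a, **kwargs)
    result = _quantile(arr,
                       quantiles=q,
    ...<2 lines>...
                       out=out,
                       weights=wgt)
    slices_having_nans = np.isnan(arr[-1, ...])
                                  ~~~^^^^^^^^^
IndexError: index -1 is out of bounds for axis 0 with size 0
```

>>> {"name": "play_rows", "arguments": {
  "dp": [
    [0.19, -0.11, 0],
    [0.19, -0.11, 0],
    [0.19, -0.1, 0],
    [0, 0, 0],
    [0, 0, 0],
    [0, 0, 0],
    [0, 0, 0],
    [0, 0, 0]
  ],
  "roll": [0, 0, 0, 0, 0, 0, 0, 0],
  "jaw": [10, 10, 10, 10, 10, 10, 10, 10]
}}

```text
t: 18.1
tool_pos: [0.442, -0.2158, 0.1125]
tcp_rot: [0.537, 0.843, -0.0, 0.0]
ft_force: [-0.3, -0.8, -0.4]
gripper_width: 0.0152
gripper_force: 58.4
```

```bash
python3 - <<'E'
from h import *
t=np.radians(25);x=399+43.5*np.cos(t);y=-232+43.5*np.sin(t)
go((x,y,14,25))
o=[]
for n in('top','scene'):
    im,d=imaging.snapshot(n)
    u,v=proj(n,[.4,-.232,.06])[0].astype(int);o.append(cv2.resize(im[v-48:v+48,u-48:u+48],(400,400),interpolation=cv2.INTER_CUBIC))
cv2.imwrite('pics/c6.png',np.hstack(o))
E
```

```text
t18.10 tcp [ 442.  -215.8  112.5] zax [ 0. -0. -1.] yaw25.0 q7 1.03 w15.2 g58 F [-0.3 -0.8 -0.4]
 roll 0.000 dp [ 0.029 -0.019  0.821] rows>=2.0
```

View pics/c6.png

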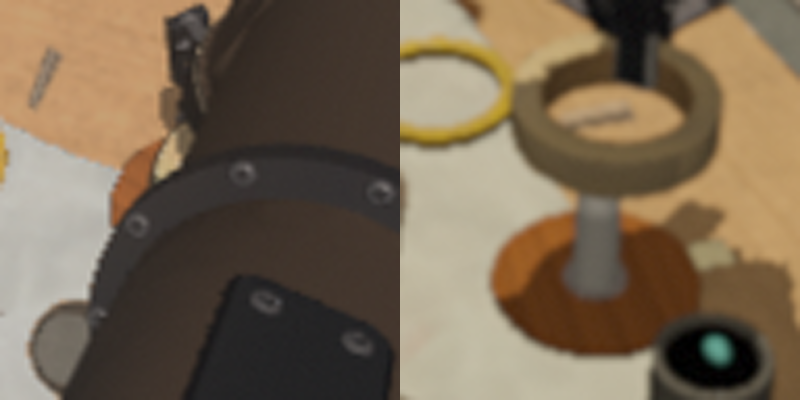

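>>> {"name": "play_rows", "arguments": {
  "dp": [
    [0.03, -0.02, 0],
    [0, 0, 0.1],
    [0, 0, 0.15],
    [0, 0, 0.15],
    [0, 0, 0.15],
    [0, 0, 0.12],
    [0, 0, 0.1],
    [0, 0, 0]
  ],
  "roll": [0, 0, 0, 0, 0, 0, 0, 0],
  "jaw": [10, 10, 10, 10, 10, 10, 10, 10]
}}

```text
t: 19.0
tool_pos: [0.4379, -0.2131, 0.02]
tcp_rot: [0.537, 0.843, 0.0, 0.0]
ft_force: [-1.7, 2.5, 11.8]
gripper_width: 0.0155
gripper_force: 69.9
```

```bash
python3 -c "
from h import *
t=np.radians(25);x=399+43.5*np.cos(t);y=-232+43.5*np.sin(t)
go((x,y,15,25))"
```

```text
t19.00 tcp [ 437.9 -213.1   20. ] zax [ 0.     0.001 -1.   ] yaw25.0 q7 1.12 w15.5 g70 F [-1.7  2.5 11.8]
 roll 0.000 dp [-0.006  0.002  0.042] rows>=0.1
```

>>> {"name": "play_rows", "arguments": {
  "dp": [
    [0, 0, 0],
    [0, 0, 0],
    [0, 0, 0],
    [0, 0, 0],
    [0, 0, 0],
    [0, 0, 0],
    [0, 0, -0.05],
    [0, 0, -0.1]
  ],
  "roll": [0, 0, 0, 0, 0, 0, 0, 0],
  "jaw": [17, 20, 23, 25, 25, 25, 25, 25]
}}

```text
t: 19.8
tool_pos: [0.4369, -0.2128, 0.0377]
tcp_rot: [0.537, 0.844, -0.0, -0.001]
ft_force: [0.8, -0.3, 0.3]
gripper_width: 0.0249
gripper_force: 0.0
```

>>> {"name": "play_rows", "arguments": {
  "dp": [
    [0, 0, -0.2],
    [0, 0, -0.3],
    [0, 0, -0.35],
    [0, 0, -0.2],
    [0, 0, 0],
    [0, 0, 0],
    [0, 0, 0],
    [0, 0, 0]
  ],
  "roll": [0, 0, 0, 0, 0, 0, 0, 0],
  "jaw": [25, 25, 25, 25, 25, 25, 25, 25]
}}

```text
t: 20.6
tool_pos: [0.4368, -0.2127, 0.163]
tcp_rot: [0.537, 0.843, -0.0, -0.001]
ft_force: [-0.4, -0.9, -1.0]
gripper_width: 0.0249
gripper_force: 0.0
```

```bash
python3 -c "
from h import *
t=np.radians(25);x=433.3+42*np.cos(t);y=-54.5+42*np.sin(t)
go((x,y,130,25),(x,y,4,25))
im,d=imaging.snapshot('scene');P=cloud('scene',d);m=(np.hypot(P[...,0]-.4,P[...,1]+.232)<.06)&(P[...,2]>.02)&(P[...,2]<.05)
q=P[m];print(m.sum(),np.percentile(q[:,2],[5,25,50,75,95]).round(4))
A=np.c_[q[:,:2],np.ones(len(q))];g=q[:,2]>.026;print(np.linalg.lstsq(A[g],q[g,2],rcond=None)[0],cv2.minEnclosingCircle((q[g,:2]*1000).astype(np.float32)))
"
```

```text
t20.60 tcp [ 436.8 -212.7  163. ] zax [-0.002  0.001 -1.   ] yaw25.0 q7 0.98 w24.9 g0 F [-0.4 -0.9 -1. ]
 roll 0.000 dp [1.207 0.881 0.276] rows>=3.6
 roll -0.000 dp [-0.002  0.002  1.05 ] rows>=2.5
992 [0.0219 0.0289 0.0314 0.0327 0.0368]
[-2.63395460e-05  4.74432616e-03  3.32943325e-02] ((399.2615051269531, -230.05532836914062), 54.17414855957031)
```

>>> {"name": "play_rows", "arguments": {
  "dp": [
    [0.3, 0.22, 0],
    [0.3, 0.22, 0],
    [0.3, 0.22, 0.08],
    [0.3, 0.22, 0.2],
    [0, 0, 0],
    [0, 0, 0],
    [0, 0, 0],
    [0, 0, 0]
  ],
  "roll": [0, 0, 0, 0, 0, 0, 0, 0],
  "jaw": [36, 36, 36, 36, 36, 36, 36, 36]
}}

```text
t: 21.45
tool_pos: [0.4723, -0.0399, 0.1311]
tcp_rot: [0.538, 0.843, -0.0, 0.0]
ft_force: [-0.6, 0.7, -1.0]
gripper_width: 0.0359
gripper_force: 0.0
```

```bash
python3 -c "
from h import *
go((471.4,-36.8,3,25))"
```

```text
t21.45 tcp [472.3 -39.9 131.1] zax [ 0. -0. -1.] yaw24.9 q7 0.60 w35.9 g0 F [-0.6  0.7 -1. ]
 roll -0.002 dp [0.027 0.004 1.067] rows>=2.6
```

>>> {"name": "play_rows", "arguments": {
  "dp": [
    [0.02, 0, 0.3],
    [0, 0, 0.35],
    [0, 0, 0.25],
    [0, 0, 0.1],
    [0, 0, 0.05],
    [0, 0, 0.015],
    [0, 0, 0],
    [0, 0, 0]
  ],
  "roll": [0, 0, 0, 0, 0, 0, 0, 0],
  "jaw": [36, 36, 36, 36, 36, 36, 36, 8]
}}

```text
t: 22.25
tool_pos: [0.4723, -0.0363, 0.0041]
tcp_rot: [0.537, 0.844, 0.001, 0.001]
ft_force: [0.4, -0.2, -0.1]
gripper_width: 0.0225
gripper_force: 0.0
```

>>> {"name": "play_rows", "arguments": {
  "dp": [
    [0, 0, 0],
    [0, 0, 0],
    [0, 0, 0],
    [0, 0, 0],
    [0, 0, 0],
    [0, 0, 0],
    [0, 0, 0],
    [0, 0, 0]
  ],
  "roll": [0, 0, 0, 0, 0, 0, 0, 0],
  "jaw": [8, 8, 8, 8, 8, 8, 8, 8]
}}

```text
t: 23.05
tool_pos: [0.4724, -0.036, 0.0042]
tcp_rot: [0.537, 0.844, 0.001, 0.001]
ft_force: [-1.5, 1.4, 8.5]
gripper_width: 0.0116
gripper_force: 56.7
```

```bash
python3 -c "
from h import *
t=np.radians(25);x=399+42*np.cos(t);y=-231+42*np.sin(t)
go((471,-37,4,25),(471,-37,120,25),(x,y,120,25),(x,y,36,25))"
```

```text
t23.05 tcp [472.4 -36.    4.2] zax [ 0.002  0.    -1.   ] yaw25.0 q7 0.72 w11.6 g57 F [-1.5  1.4  8.5]
 roll 0.001 dp [-0.003 -0.014  0.001] rows>=0.0
 roll -0.000 dp [-0.001  0.002 -0.967] rows>=2.3
 roll 0.000 dp [-1.212e+00 -8.770e-01 -1.000e-03] rows>=3.6
 roll -0.000 dp [ 0.    -0.002  0.7  ] rows>=1.7
```

>>> {"name": "play_rows", "arguments": {
  "dp": [
    [0, 0, -0.1],
    [0, 0, -0.25],
    [0, 0, -0.3],
    [0, 0, -0.32],
    [-0.15, -0.11, 0],
    [-0.25, -0.18, 0],
    [-0.25, -0.18, 0],
    [-0.25, -0.18, 0]
  ],
  "roll": [0, 0, 0, 0, 0, 0, 0, 0],
  "jaw": [8, 8, 8, 8, 8, 8, 8, 8]
}}

```text
t: 23.85
tool_pos: [0.4461, -0.1682, 0.1207]
tcp_rot: [0.537, 0.844, 0.0, 0.001]
ft_force: [0.6, 0.6, 0.0]
gripper_width: 0.0113
gripper_force: 56.9
```

>>> {"name": "play_rows", "arguments": {
  "dp": [
    [-0.2, -0.14, 0],
    [-0.11, -0.09, 0],
    [0, 0, 0],
    [0, 0, 0],
    [0, 0, 0],
    [0, 0, 0],
    [0, 0, 0],
    [0, 0, 0]
  ],
  "roll": [0, 0, 0, 0, 0, 0, 0, 0],
  "jaw": [8, 8, 8, 8, 8, 8, 8, 8]
}}

```text
t: 24.65
tool_pos: [0.4372, -0.2119, 0.1194]
tcp_rot: [0.537, 0.844, 0.0, -0.0]
ft_force: [-0.0, 0.8, -0.9]
gripper_width: 0.0116
gripper_force: 56.9
```

```bash
python3 - <<'E'
from h import *
t=np.radians(25);x=399+42*np.cos(t);y=-231+42*np.sin(t)
go((x,y,37,25))
n='scene';im,d=imaging.snapshot(n)
u,v=proj(n,[.4,-.232,.06])[0].astype(int);cv2.imwrite('pics/c7.png',cv2.resize(im[v-48:v+48,u-48:u+48],(500,500),interpolation=cv2.INTER_CUBIC))
E
```

```text
t24.65 tcp [ 437.2 -211.9  119.4] zax [-0.  0. -1.] yaw25.1 q7 1.02 w11.6 g57 F [-0.   0.8 -0.9]
 roll 0.001 dp [-0.009 -0.006  0.687] rows>=1.6
```

View pics/c7.png

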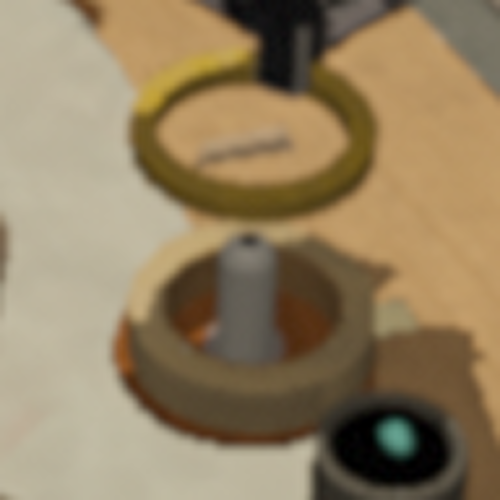

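>>> {"name": "play_rows", "arguments": {
  "dp": [
    [0, 0, 0.1],
    [0, 0, 0.15],
    [0, 0, 0.15],
    [0, 0, 0.12],
    [0, 0, 0.1],
    [0, 0, 0.05],
    [0, 0, 0],
    [0, 0, 0]
  ],
  "roll": [0, 0, 0, 0, 0, 0, 0, 0],
  "jaw": [8, 8, 8, 8, 8, 8, 8, 8]
}}

```text
t: 25.5
tool_pos: [0.4372, -0.2127, 0.0392]
tcp_rot: [0.537, 0.843, 0.0, 0.0]
ft_force: [0.4, -0.9, -1.1]
gripper_width: 0.0115
gripper_force: 56.9
```

>>> {"name": "play_rows", "arguments": {
  "dp": [
    [0, 0, 0],
    [0, 0, 0],
    [0, 0, 0],
    [0, 0, 0],
    [0, 0, 0],
    [0, 0, 0],
    [0, 0, -0.05],
    [0, 0, -0.1]
  ],
  "roll": [0, 0, 0, 0, 0, 0, 0, 0],
  "jaw": [13, 16, 19, 22, 22, 22, 22, 22]
}}

```text
t: 26.3
tool_pos: [0.4365, -0.2123, 0.0571]
tcp_rot: [0.537, 0.843, -0.0, -0.001]
ft_force: [0.0, -0.2, 0.5]
gripper_width: 0.022
gripper_force: 0.0
```

>>> {"name": "play_rows", "arguments": {
  "dp": [
    [0, 0, -0.2],
    [0, 0, -0.3],
    [0, 0, -0.35],
    [0, 0, -0.3],
    [-0.1, 0.3, 0],
    [-0.1, 0.3, 0],
    [-0.1, 0.3, 0],
    [-0.1, 0.3, 0]
  ],
  "roll": [0, 0, 0, 0, 0, 0, 0, 0],
  "jaw": [22, 22, 22, 22, 22, 22, 22, 22]
}}

```text
t: 27.1
tool_pos: [0.5892, -0.1947, 0.1964]
tcp_rot: [0.537, 0.844, 0.0, 0.0]
ft_force: [0.3, -0.3, 1.4]
gripper_width: 0.0222
gripper_force: 0.0
```

```bash
python3 - <<'E'
from h import *
go()
o=[]
for n in('top','scene'):
    im,d=imaging.snapshot(n);P=cloud(n,d);hsv=cv2.cvtColor(im,cv2.COLOR_BGR2HSV)
    for k,c,lo,hi in(('thin',(.399,-.231),.036,.06),('wide rim/any',(.399,-.231),.02,.036),('sand',(.6,-.04),.022,.04),('wood',(.64,.25),.04,.06),('pot',(.301,-.144),.04,.08)):
        m=(np.hypot(P[...,0]-c[0],P[...,1]-c[1])<.06)&(P[...,2]>lo)&(P[...,2]<hi)
        if k=='thin':m&=cv2.inRange(hsv,(18,110,40),(35,255,255))>0
        q=P[m]
        if len(q)<20: print(n,k,len(q));continue
        A=np.c_[q[:,:2],np.ones(len(q))];print(n,k,len(q),'z%.4f'%np.median(q[:,2]),'slope',np.linalg.lstsq(A,q[:,2],rcond=None)[0][:2].round(3),[np.round(x,1) for x in cv2.minEnclosingCircle((q[:,:2]*1000).astype(np.float32))])
    u,v=proj(n,[.4,-.232,.03])[0].astype(int);o.append(cv2.resize(im[v-40:v+40,u-40:u+40],(400,400),interpolation=cv2.INTER_CUBIC))
cv2.imwrite('pics/c8.png',np.hstack(o))
E
```

```text
t27.10 tcp [ 589.2 -194.7  196.4] zax [ 0.001 -0.    -1.   ] yaw25.0 q7 0.89 w22.2 g0 F [ 0.3 -0.3  1.4]
top thin 0
top wide rim/any 0
top sand 305 z0.0277 slope [ 0.018 -0.007] [array([598.6, -39. ]), np.float64(57.8)]
top wood 275 z0.0479 slope [0.016 0.003] [array([640.7, 246.5]), np.float64(34.5)]
top pot 0
scene thin 604 z0.0434 slope [ 0.003 -0.002] [array([ 398.1, -228.8]), np.float64(51.5)]
scene wide rim/any 553 z0.0303 slope [0.008 0.001] [array([ 398.5, -232.9]), np.float64(52.2)]
scene sand 263 z0.0273 slope [0.016 0.011] [array([600.8, -40.3]), np.float64(55.6)]
scene wood 172 z0.0473 slope [0.048 0.048] [array([640. , 248.1]), np.float64(36.0)]
scene pot 497 z0.0529 slope [0.011 0.01 ] [array([ 300. , -142.9]), np.float64(35.7)]
```

View pics/c8.png

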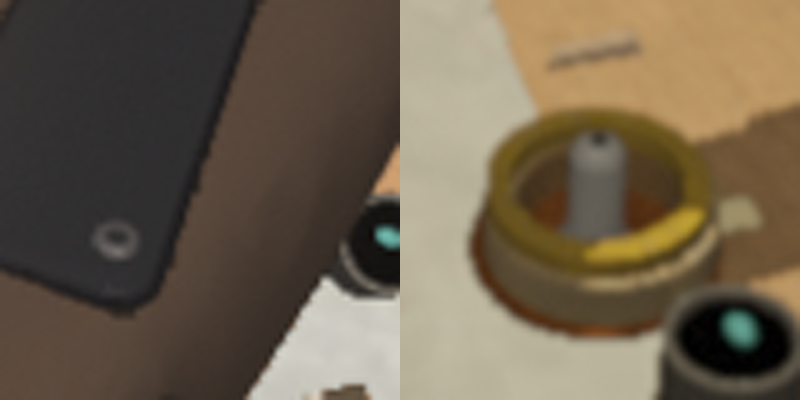

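The picture shows both rolls lying flat and concentric on the post, with the thin roll on top at z ≈ 0.043. The blocks are seated and the pot hasn't moved, so I'm handing in.

```bash
python3 -c "
from cell import arm
print(arm.hand_in())"
```

```text
the job is handed in; nothing more can be done
None
```

I handed the job in at about 27 s with both blocks flat in their nests, the thick roll under the thin one on the post, and the pot unmoved; the only surprise was the black block gripping at about 39 mm wide instead of the stated 62 mm, and as it was the only candidate I could see, I used it; no verdict came back.

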